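# Unlock the bench kit case and load it in layers

### The arm

A 7-joint arm with a two-finger parallel gripper is mounted at the origin on the work surface. World frame = base frame: x ahead of the robot, y to its left, z up, the work surface at z = 0. Lengths are in m, angles in rad, forces in N, time in s.
With the tool pointing down it reaches from about 0.35 to 0.9 m from the base axis. Payload 8.1 kg.
Tool frame: the origin (TCP) lies midway between the tips of the shut fingers; the grasp point (between the pads) lies behind it (arm.tcp_to_grasp is the z of the grasp point in the tool frame, in m); z points along the fingers, y is the line along which they close (so a half turn about z gives the same grasp; the last joint's range is limited). The gripper opens to 92 mm and grips with 3 to 60 N. Pads are 19 mm wide; open, the fingers measure 130 mm over their backs; the gripper's body (75 mm by 190 mm) begins 47 mm behind the grasp point.
Start: joints at [-1.406, 0.434, 0.025, 1.573, -0.012, 1.134, -0.075], TCP at [0.165, 0.603, 0.227] pointing down, gripper open.
Joint ranges: [-2.62, 2.62], [-0.44, 2.09], [-1.27, 1.32], [0.08, 2.57], [-1.32, 4.46], [0.12, 2], [-2.74, 2.74]. Speed limits (rad/s): [2.22, 2.22, 3.01, 3.01, 3.14, 3.14, 3.14].

### API

Orientations are given as a rotation vector (axis times angle).
In Python, from cell import readout, vision, arm gives the robot as it stands.
- The arm moves only by the tool carry_out, never from a script. Its argument "increments" is one flat list of numbers, 6 for each row, row after row: the shift along the world's x, y, z in mm, then the turn, a rotation vector about the world's x, y, z in rad. In form: [tx, ty, tz, wx, wy, wz, tx, ty, tz, wx, wy, wz, ...]. A call has 1 to 20 rows; each row shifts and turns the commanded pose from where the row before left it; what a row does not reach is not made up. A row lasts 1/8 s, in which the tool goes at most 62.5 mm and 10.7 degrees, less where a joint would pass 70% of its speed; a pose out of reach is approached as far as the arm can. A call with a gripper value outside its range is refused whole. "grip" is the closure, from 0 (fully open) to 1 (shut), set as the call begins (left out, the last holds). The fingers move at their own pace and stop on an object; "newtons" is the grip in N (left out, the last holds). Time passes only in rows, so rows that do not move let the fingers close. It gives the time, the measured TCP pose, the force, the opening and the grip force at its end, in the units of the state.
- readout.observe(): the state, without advancing time (a new reading comes with each control period).
- vision.get_image(name): name is "side" or "top" or "wrist"; returns the picture (480x640x3 uint8, red, green, blue); there is no depth.
- vision.calibration(name): a dict with "fov_y" (degrees; the focal length in pixels is half the picture's height over the tangent of half this angle, whatever the lens; pixels are square), "cx", "cy" (the principal point, pixels), "pose" (4x4, takes a point from camera to world coordinates). Camera axes: x right, y up, looking along -z (the intrinsics and any distortion apply to the point x, -y, -z); pixel columns grow to the right and rows downward; lengths in m; the calibration is good to about 2 mm. A picture is of the moment at which its call begins: read the wrist's pose just before it. calibration takes no time and is no camera call; for the wrist camera it gives the pose at the moment of the call.
- arm.sign_off(): hands the job in; it is judged then, once.
The state is a dict: "clock": time; "joints": joint angles; "dq": joint speeds; "joint_efforts": joint torques, N m; "position": TCP position; "ee_rot": TCP orientation; "force": force on the tool from outside, world axes, zero at the start; "ft_torque": the same for the moment, N m; "width": opening from 0.0 (shut) to 1.0 (fully open); "gripper_force": force on a finger pad.
Only numpy, scipy, OpenCV 4.12 (cv2) and the standard library are available. Lean on these libraries where they do the work, as an engineer would, in place of code of your own. Each camera call takes 0.05 s, during which the arm holds its last target. There are 200 camera calls.

### The job

Give the yellow wing key on the white kit case its full quarter turn clockwise, then swing the access panel open, well back past upright, so that it stays there. Lay the orange tip cassette flat in the recess of the case and then the blue soldering iron over it, handle level across both grey cradles (tip to either end). Set both down rather than dropping them, and leave the flux bottle, the tip cleaner and the solder spool where they are.

Things in the scene. Friction and masses are not known exactly. Their poses are not given: they have to be found in the camera images.
- case: White steel kit case bolted to the bench, 180 mm (x) by 270 mm (y), 70 mm high without its panel, walls 5 mm. Origin: centre of its underside, on the bench; x points from the front (bow handle side) to the hinge side, y along the hinge, z up. Its yaw lies within 0.3 rad of the world's. A closed white panel covers it at the start. Inside: 5 mm floor, 10 mm black insert on it (top 15 mm up), the recess and two grey cradles, one at y = -50 and one at y = +50 mm.
- key (a joint): Turn of the key in the cam latch, rad: 0 is locked (wing along the case's y), 1.57 is its stop, unlocked (wing along the case's x). Grows clockwise seen from above. It starts between 0 and 0.15. Below about 1.1 the cam holds the panel shut; beyond, the sprung panel pops ajar, lifting the key with it. Friction 0.06 N m, it stays where left (about 2 N at the wing's end); it cannot be pulled out.
- key_wing (a point): Centre of the yellow key wing, on the key's axis: upright bar 76 mm long, 11 mm thick, 24 mm high; its lower edge is 16 mm and its top 40 mm above the panel's top face. While the panel is shut this point is at (-50, +70, +104) mm in the case's frame. y of this frame runs along the wing; at joint 0 these axes are the case's.
- panel (a joint): Opening of the access panel, rad: 0 shut, 1.57 upright, 1.9 stop. Hinged along the case's far (+x) top edge; it rises at the front and swings away to +x. Once unlocked, a soft spring lifts it to about 0.7 rad (0.6 to 0.8) within 2 s, where it stops (if something rests on it, it pushes up with about 2 N); from there it must be pushed or pulled on, with under 3 N at the handle. It stays where it is left from about 0.8 to 1.9.
- panel_handle (a point): Middle of the bar of the red bow handle at the panel's front edge: round bar 10 mm thick, 100 mm long along the case's y, in the plane of the panel, its centre 42 mm in front of the panel's edge, so there is an open gap of 37 mm between bar and case. Shut, it is at (-132, -50, +73) mm in the case's frame with free room beneath it; it is 222 mm from the hinge line.
- panel_hinge (a point): Middle of the hinge line, at (+90, 0, +70) mm in the case's frame; the line runs along the case's y. The panel is 180 by 270 mm, 6 mm thick, 0.4 kg; beneath it, under the key, the steel cam tongue hangs 20 mm down (35 mm long, turns with the key), so with the panel open it sticks out towards the case front.
- recess (a point): Centre of the floor of the rectangular recess in the insert, at (-15, 0, +5) mm in the case's frame: 126 mm (case x) by 54 mm (case y), 10 mm deep, yellow floor.
- cradle (a point): Point where the iron's underside rests, half-way between the two grey cradles, at (-30, 0, +40) mm in the case's frame. Each cradle is 10 mm thick along y, a seat 40 mm up between two cheeks 36 mm apart (case x) that rise to 56 mm. The 26 mm handle lies in them along the case's y and passes 11 mm over the cassette.
- cassette_center (a point): Centre of the loose orange tip cassette with copper tips on its top, half-way up: block 110 mm (x) by 36 mm (y) by 24 mm (z), 0.14 kg, lying on the bench to the left or right of the case. Grasp across its 36 mm.
- iron_center (a point): Centre of the blue handle of the loose cordless soldering iron, half-way up: square handle 140 mm (x) by 26 mm by 26 mm with rounded edges; thin barrel and tip reach 115 mm to +x. 0.16 kg, lying on the bench on the side opposite to the cassette; the centre of mass is within 10 mm of this point.
- flux: Bystander: amber flux bottle, 52 mm across, 110 mm high. Origin: centre of its underside.
- cleaner: Bystander: black round tip cleaner with brass wool, 72 mm across, 49 mm high. Origin: centre of its underside.
- spool: Bystander: green solder spool lying flat, 70 mm across, 34 mm high. Origin: centre of its underside.
Mind the look-alikes: they are no part of the job. Of the things like the part that bears cassette_center, leave any that is green; of the rest the larger one is meant.

How it is judged:
By the outcome, as a careful person would: the job done as asked, in the order asked, and still so for the second after the job is handed in, with the robot touching nothing.
It also fails if it takes over 72 s, if anything falls off the work surface, if the arm or the gripper's body presses on something with over 40 N, if the wrist force passes 120 N, or if a joint passes its speed limit or range.

## Working session

There is one attempt and no reset: what is moved stays moved. The work goes in short steps, Python scripts to look and compute and a tool call to move; the robot and the scene stay as the last step left them, time stands still between calls to the robot, and variables do not carry over. Pictures are saved under pics/ and viewed, at most 10 in all, crops included, and the job is handed in when it is done.

Besides the shell and the picture viewer there is one more tool, called after ">>>" as name(argument=value, ...), one argument or row to a line, values as JSON. carry_out: Moves the arm, as the interface text tells. Its arguments: {"type":"object","properties":{"increments":{"type":"array","items":{"type":"number"}},"grip":{"type":"number"},"newtons":{"type":"number"}},"required":["increments"]}

```bash
mkdir -p pics; ls; python3 - <<'E'
from cell import readout, vision, arm
import cv2, numpy as np
s=readout.observe(); print(s, arm.tcp_to_grasp)
for n in ("top","side","wrist"):
    c=vision.calibration(n); print(n,{k:(np.round(v,4).tolist() if k=='pose' else v) for k,v in c.items()})
    im=vision.get_image(n); cv2.imwrite(f'pics/{n}0.png',im[:,:,::-1])
E
```

```text
pics
{'clock': 0.0, 'joints': array([-1.40558246,  0.43522449,  0.024972  ,  1.57409834, -0.01156212,
        1.13398576, -0.0750753 ]), 'dq': array([ 0.00225333, -0.00224064, -0.00060631, -0.00079511,  0.00144796,
       -0.00089994, -0.00157293]), 'joint_efforts': array([-4.37299659e-04, -6.67855883e+01,  9.84691344e-01, -3.14462113e+01,
       -6.05934416e-02,  4.30061657e-02,  1.82986332e-04]), 'position': array([0.16532233, 0.60221142, 0.22594355]), 'ee_rot': array([-4.19464210e-01, -3.11342850e+00,  2.46847748e-03]), 'force': array([-0.04191715,  0.08018633,  0.24984439]), 'ft_torque': array([ 0.03004238,  0.0075791 , -0.00668746]), 'gripper_force': 0.0, 'width': 0.9979080395021307} -0.0188
top {'fov_y': 48.721014593012086, 'cx': 319.3868418357053, 'cy': 229.70056916632086, 'pose': [[0.0167, 0.9963, -0.0841, 0.5241], [-0.9998, 0.0171, 0.0042, 0.0775], [0.0056, 0.084, 0.9964, 1.3162], [0.0, 0.0, 0.0, 1.0]]}
side {'fov_y': 43.4359591551772, 'cx': 321.9762260279907, 'cy': 242.083464083086, 'pose': [[-0.9982, 0.0512, -0.0315, 0.5486], [-0.0592, -0.745, 0.6645, 1.0476], [0.0106, 0.6652, 0.7466, 1.1882], [0.0, 0.0, 0.0, 1.0]]}
wrist {'fov_y': 60.68072850368549, 'cx': 322.14874994922434, 'cy': 245.99057808558786, 'pose': [[0.2636, -0.9325, -0.2471, 0.0991], [0.9646, 0.2542, 0.0698, 0.6213], [-0.0023, -0.2567, 0.9665, 0.3852], [0.0, 0.0, 0.0, 1.0]]}
```

View pics/top0.png

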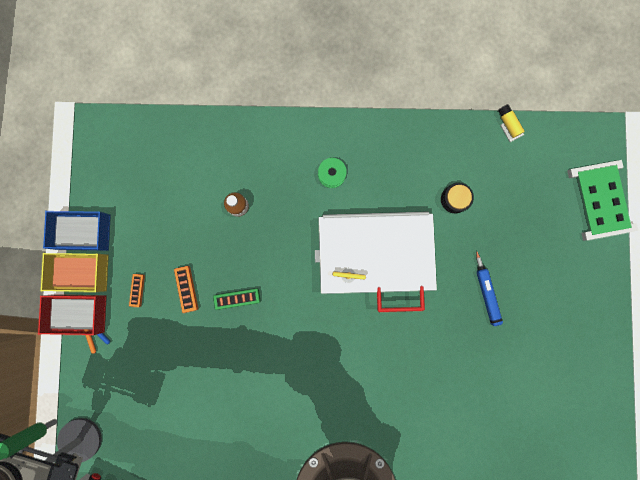

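View pics/side0.png

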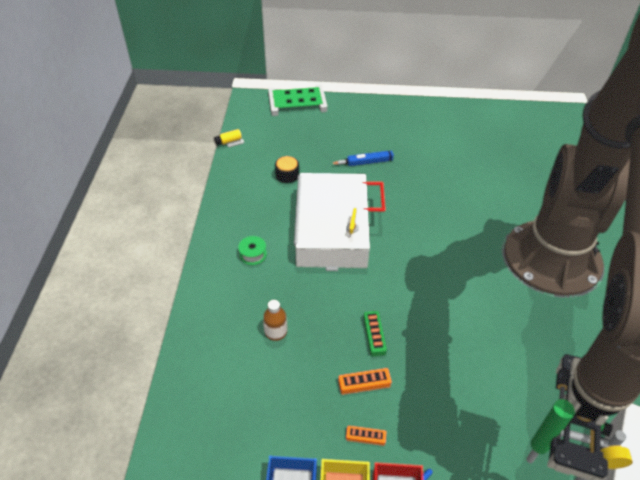

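The top view shows the shut case at about (378,253), with the key at (349,274) and the red handle at (401,300). The larger orange cassette is at (186,288) and the small orange look-alike at (137,290), with the green one at (237,298). The iron is at (489,292), tip pointing up.

```bash
cat > h.py <<'E'
import cv2, numpy as np
from cell import readout, vision, arm
from scipy.spatial.transform import Rotation as R
def cast(c,uv,z):
    f=240/np.tan(np.radians(c['fov_y'])/2); uv=np.atleast_2d(uv).astype(float)
    d=np.c_[(uv[:,0]-c['cx'])/f,-(uv[:,1]-c['cy'])/f,-np.ones(len(uv))]@c['pose'][:3,:3].T
    o=c['pose'][:3,3]; return o+d*((z-o[2])/d[:,2])[:,None]
def proj(c,p):
    f=240/np.tan(np.radians(c['fov_y'])/2); q=(np.atleast_2d(p)-c['pose'][:3,3])@c['pose'][:3,:3]
    return np.c_[c['cx']+f*q[:,0]/-q[:,2],c['cy']-f*q[:,1]/-q[:,2]]
def blobs(im,lo,hi,amin=30,roi=None):
    m=cv2.inRange(cv2.cvtColor(im,cv2.COLOR_RGB2HSV),lo,hi)
    if roi:
        k=np.zeros_like(m); k[roi[1]:roi[3],roi[0]:roi[2]]=255; m&=k
    cs,_=cv2.findContours(m,cv2.RETR_EXTERNAL,cv2.CHAIN_APPROX_NONE)
    return sorted([c for c in cs if cv2.contourArea(c)>amin],key=cv2.contourArea,reverse=True)
def rect(c,cnt,z):
    "min-area rectangle of the contour cast on plane z: centre mm, long, short, long-axis angle"
    w=cast(c,cnt.reshape(-1,2),z)[:,:2]*1000
    (x,y),(a,b),t=cv2.minAreaRect(w.astype(np.float32))
    if a<b:a,b,t=b,a,t+90
    return np.round([x,y,a,b,(t+90)%180-90],1)
COL=dict(yellow=((22,120,120),(35,255,255)),red=((0,150,90),(4,255,255)),orange=((6,150,120),(18,255,255)),blue=((105,120,60),(125,255,255)),white=((0,0,170),(180,40,255)))
E
python3 - <<'E'
from h import *
im=cv2.imread('pics/top0.png')[:,:,::-1].copy(); c=vision.calibration('top')
for n,z,roi in (('white',.076,(300,190,450,310)),('yellow',.116,(320,260,380,285)),('red',.073,(370,280,430,320)),('orange',.024,(120,255,205,320)),('blue',.02,(470,250,510,330))):
    for b in blobs(im,*COL[n],30,roi)[:4]: print(n,rect(c,b,z), b.reshape(-1,2).min(0),b.reshape(-1,2).max(0))
E
```

```text
white [577.6 -58.1 280.2 181.7 -87.4] [315 213] [436 293]
yellow [522.8   4.1  72.9  11.8  86.2] [333 272] [365 278]
red [ 470.5 -118.6  108.8   55.5  -86.6] [377 286] [424 311]
orange [484.  395.1 108.6  35.3  13.4] [174 266] [196 312]
orange [479.3 513.9  77.9  25.2  -4.1] [129 274] [142 306]
blue [ 482.4 -342.2  126.    28.9   15.3] [477 269] [500 320]
```

The case centre is about (577,-63) with yaw about 0.055 rad, and the key is at (523,4). I'm moving over the key for a closer look.

>>> carry_out(
  increments=[18, -32, 2, 0, 0, -0.076, 18, -32, 2, 0, 0, -0.076, 18, -32, 2, 0, 0, -0.076, 18, -32, 2, 0, 0, -0.076, 18, -32, 2, 0, 0, -0.076, 18, -32, 2, 0, 0, -0.076, 18, -32, 2, 0, 0, -0.076, 18, -32, 2, 0, 0, -0.076, 18, -32, 2, 0, 0, -0.076, 18, -32, 2, 0, 0, -0.076, 18, -32, 2, 0, 0, -0.076, 18, -32, 2, 0, 0, -0.076, 18, -32, 2, 0, 0, -0.076, 18, -32, 2, 0, 0, -0.076, 18, -32, 2, 0, 0, -0.076, 18, -32, 2, 0, 0, -0.076, 18, -32, 0, 0, 0, -0.076, 18, -32, 0, 0, 0, -0.078, 18, -22, 0, 0, 0, 0],
)

```text
clock: 2.52
position: [0.5077, 0.0025, 0.2589]
ee_rot: [2.298, 2.142, 0.0]
force: [0.3, 0.0, 0.4]
width: 0.998
gripper_force: 0.0
```

```bash
python3 - <<'E'
from h import *
s=readout.observe(); print(s['position'],R.from_rotvec(s['ee_rot']).as_matrix()[:,1],s['clock'],s['joints'])
c=vision.calibration('wrist'); im=vision.get_image('wrist'); cv2.imwrite('pics/w1.png',im[:,:,::-1])
for b in blobs(im,*COL['yellow'],100)[:3]: print('y',rect(c,b,.116),b.reshape(-1,2).min(0),b.reshape(-1,2).max(0))
for b in blobs(im,*COL['red'],100)[:3]: print('r',rect(c,b,.073),b.reshape(-1,2).min(0),b.reshape(-1,2).max(0))
print(proj(c,[[.523,.004,.116]]))
E
```

```text
[0.50767357 0.00253312 0.2588506 ] [ 9.97507201e-01 -7.05644932e-02  1.89106442e-04] 2.525 [-0.62093387  0.22936998  0.63172673  1.8443307  -0.14999542  1.11531572
 -0.00606745]
y [524.    6.   72.9   9.6  86.6] [337 177] [350 272]
r [ 462.6 -163.1   71.2   37.7  -36.6] [264 362] [328 403]
r [469.  -76.   55.8  18.1   4.7] [254 297] [315 321]
[[342.21556628 228.59107036]]
```

View pics/w1.png

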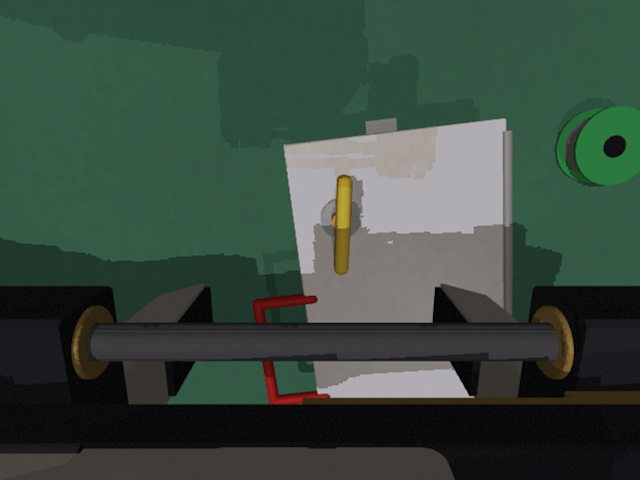

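The yellow wing spans pixels (343,177) to (343,272), so its centre is at (524,5) and its angle 86.4°. That matches the top view. Next I descend and close on it.

>>> carry_out(
  increments=[4, 0.6, -36, 0, 0, 0.002, 4, 0.6, -36, 0, 0, 0.002, 4, 0.6, -36, 0, 0, 0.002, 4, 0.6, -34, 0, 0, 0, 0, 0, -20, 0, 0, 0, 0, 0, -10, 0, 0, 0, 0, 0, 0, 0, 0, 0],
)

```text
clock: 3.45
position: [0.5231, 0.0068, 0.0866]
ee_rot: [-2.289, -2.152, 0.001]
force: [-0.6, -0.1, 0.8]
width: 1.0
gripper_force: 0.0
```

>>> carry_out(
  increments=[0, 0, 0, 0, 0, 0, 0, 0, 0, 0, 0, 0, 0, 0, 0, 0, 0, 0, 0, 0, 0, 0, 0, 0, 0, 0, 0, 0, 0, 0, 0, 0, 0, 0, 0, 0, 0, 0, 0, 0, 0, 0],
  grip=1,
  newtons=25,
)

```text
clock: 4.32
position: [0.5234, 0.0071, 0.0867]
ee_rot: [-2.288, -2.153, 0.0]
force: [0.0, -0.9, -0.9]
width: 0.287
gripper_force: 0.0
```

>>> carry_out(
  increments=[0, -1, 0, 0, 0, 0, 0, 0, 0, 0, 0, 0, 0, 0, 0, 0, 0, 0, 0, 0, 0, 0, 0, 0],
)

```text
clock: 4.82
position: [0.5234, 0.0061, 0.0867]
ee_rot: [-2.288, -2.153, 0.0]
force: [0.2, 0.5, -0.9]
width: 0.158
gripper_force: 25.0
```

>>> carry_out(
  increments=[0, 0, 0, 0, 0, -0.14, 0, 0, 0, 0, 0, -0.14, 0, 0, 0, 0, 0, -0.14, 0, 0, 0, 0, 0, -0.14, 0, 0, 0, 0, 0, -0.14, 0, 0, 0, 0, 0, -0.14, 0, 0, 0, 0, 0, -0.14],
)

```text
clock: 5.7
position: [0.5246, 0.0054, 0.0872]
ee_rot: [3.032, 0.815, 0.003]
force: [3.5, -3.1, 1.4]
width: 0.157
gripper_force: 25.0
```

>>> carry_out(
  increments=[0, 0, 0, 0, 0, -0.12, 0, 0, 0, 0, 0, -0.12, 0, 0, 0, 0, 0, -0.12, 0, 0, 0, 0, 0, -0.1, 0, 0, 0, 0, 0, -0.04, 0, 0, 0, 0, 0, 0],
)

```text
clock: 6.45
position: [0.5248, 0.0048, 0.0874]
ee_rot: [3.139, 0.046, 0.004]
force: [3.0, -4.8, 2.5]
width: 0.158
gripper_force: 25.0
```

```bash
python3 - <<'E'
from h import *
s=readout.observe(); print(s['position'],np.degrees(np.arctan2(*R.from_rotvec(s['ee_rot']).as_matrix()[[1,0],1])),s['ft_torque'],s['force'],s['clock'],s['joints'])
E
```

```text
[0.52481938 0.00480943 0.08736218] -88.33439250444424 [-1.12388247 -0.52125792  0.1731325 ] [ 3.02216448 -4.78959348  2.45671318] 6.45 [-0.76378267  0.60117765  0.94833899  2.02623931 -0.65671452  0.84789492
 -0.98077226]
```

>>> carry_out(
  increments=[0, 0, 0, 0, 0, -0.04, 0, 0, 0, 0, 0, -0.03, 0, 0, 0, 0, 0, 0],
)

```text
clock: 6.82
position: [0.5253, 0.0047, 0.0875]
ee_rot: [3.139, -0.064, 0.006]
force: [4.7, -4.4, 0.7]
width: 0.156
gripper_force: 25.0
```

```bash
python3 - <<'E'
from h import *
s=readout.observe(); print(s['position'],np.degrees(np.arctan2(*R.from_rotvec(s['ee_rot']).as_matrix()[[1,0],1])),s['ft_torque'],s['force'],s['clock'],s['joints'])
E
```

```text
[0.52532884 0.00469979 0.0875171 ] -92.33695554978478 [-1.15821016 -0.87004374  0.14548629] [ 4.68066343 -4.44511795  0.68088412] 6.825 [-0.7738045   0.60997741  0.96759915  2.02641641 -0.67214495  0.85549012
 -1.03461323]
```

>>> carry_out(
  increments=[0, 0, 0, 0, 0, 0, 0, 0, 0, 0, 0, 0, 0, 0, 10, 0, 0, 0, -5, 0, 30, 0, 0, 0, -10, 0, 40, 0, 0, 0, -10, 0, 40, 0, 0, 0, -20, 0, 40, 0, 0, 0, -20, 0, 30, 0, 0, 0, -20, -10, 20, 0, 0, 0, -20, -20, 0, 0, 0, 0, -20, -20, 0, 0, 0, 0, 0, -20, 0, 0, 0, 0],
  grip=0,
)

```text
clock: 8.32
position: [0.3973, -0.0647, 0.2965]
ee_rot: [-3.137, 0.061, 0.001]
force: [0.6, 0.3, 0.6]
width: 0.999
gripper_force: 0.0
```

```bash
python3 - <<'E'
from h import *
s=readout.observe(); print(s['position'],s['clock'])
w=vision.get_image('wrist'); t=vision.get_image('top'); d=vision.get_image('side')
cv2.imwrite('pics/m2.png',np.hstack([cv2.resize(w,(400,300)),cv2.resize(d[120:300,220:460],(400,300))])[:,:,::-1])
cv2.imwrite('pics/top2.png',t[:,:,::-1]);cv2.imwrite('pics/side2.png',d[:,:,::-1]);cv2.imwrite('pics/w2.png',w[:,:,::-1])
E
```

```text
[ 0.39731877 -0.06468064  0.29645827] 8.325
```

View pics/m2.png

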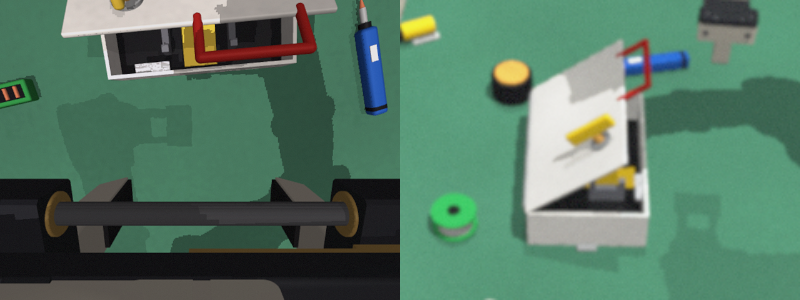

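The panel has popped ajar. The side view shows the wing roughly along the panel's x. I'll measure the bar position, panel angle and key angle.

```bash
cat >> h.py <<'E'
C0=np.array([.577,-.063,0]); YAW=.055
RC=R.from_euler('z',YAW).as_matrix()
def W(p): return np.atleast_2d(p)@RC.T/1000+C0     # case mm -> world m
def tri(c1,u1,c2,u2):
    A=[];b=[]
    for c,u in((c1,u1),(c2,u2)):
        o=c['pose'][:3,3]; d=(cast(c,u,0)[0]-o); d/=np.linalg.norm(d); P=np.eye(3)-np.outer(d,d); A.append(P); b.append(P@o)
    return np.linalg.lstsq(np.vstack(A),np.hstack(b),rcond=None)[0]
E
python3 - <<'E'
from h import *
ct,cs=vision.calibration('top'),vision.calibration('side')
t=cv2.imread('pics/top2.png')[:,:,::-1].copy(); d=cv2.imread('pics/side2.png')[:,:,::-1].copy()
bt=np.vstack(blobs(t,*COL['red'],10,(350,220,450,330))).reshape(-1,2); bs=np.vstack(blobs(d,*COL['red'],10,(330,120,420,230))).reshape(-1,2)
print(bt.min(0),bt.max(0),bs.min(0),bs.max(0))
ut=[bt[:,0].min()/2+bt[:,0].max()/2, bt[:,1].max()-1.5]
k=bs[bs[:,0]>bs[:,0].max()-6]; us=[np.median(k[:,0]),(bs[:,1].min()+bs[:,1].max())/2]; print(ut,us)
p=tri(ct,ut,cs,us); q=(p-C0)@RC*1000; print('bar',p,'case',q,'theta',np.arctan2(q[2]-70,90-q[0]))
# key wing angle for plausible thetas
for th in (.6,.65,.7,.75,.8):
    e1=RC@[-np.cos(th),0,np.sin(th)]; n=RC@[np.sin(th),0,np.cos(th)]; e2=RC@[0,1,0]
    h=W([90,0,70])[0]; o=[]
    for c,im,roi in((cs,d,(330,170,420,240)),):
        b=blobs(im,*COL['yellow'],20,roi)
        for x in b[:2]:
            r=x.reshape(-1,2); D=cast(c,r,0)-c['pose'][:3,3]; O=c['pose'][:3,3]
            L=((h+n*.034-O)@n)/(D@n); P=O+D*L[:,None]-h
            (cx,cy),(a,bb),an=cv2.minAreaRect(np.c_[P@e1,P@e2].astype(np.float32)*1000)
            if a<bb:a,bb,an=bb,a,an+90
            o.append(np.round([cx,cy,a,bb,(an+90)%180-90],1))
    bar=h+.222*e1; print(th,proj(cs,bar+e2*-.05),proj(ct,bar+e2*-.05),o)
E
```

```text
[382 270] [435 293] [354 145] [369 178]
[np.float64(408.5), np.float64(291.5)] [np.float64(367.0), np.float64(161.5)]
bar [ 0.49251482 -0.11733868  0.19256418] case [-87.34455001 -49.6121659  192.56417667] theta 0.604732984931791
0.6 [[369.82406944 160.5944496 ]] [[409.07213566 293.84526869]] [array([148. ,  62.5,  48.8,  30.9,  -1.5]), array([179.9, 177.2,  68.8,  31.8,  35.3])]
0.65 [[367.48055836 157.80944671]] [[409.66043997 290.87264227]] [array([154.8,  71.8,  50. ,  30.7,   1.5]), array([187. , 187.2,  71.4,  31. ,  36.5])]
0.7 [[364.93002843 155.10167187]] [[410.21794899 287.63598734]] [array([162.2,  81.9,  52.8,  30.3,   5. ]), array([195. , 198. ,  74.2,  30.1,  37.6])]
0.75 [[362.17750786 152.48033854]] [[410.74198705 284.14103406]] [array([170.5,  93. ,  56. ,  29.8,   8.5]), array([204. , 209.5,  77.2,  29.3,  38.6])]
0.8 [[359.22889198 149.95456478]] [[411.22993871 280.39501544]] [array([180. , 105.2,  59.5,  29.1,  11.8]), array([214.2, 222.2,  80.6,  28.4,  39.5])]
```

θ is about 0.61 and the wing lies along the panel's x, so the key is fully turned. Now I close the fingers and go in front of the bar.

>>> carry_out(
  increments=[0, -20, 0, 0, 0, 0.02, 0, -32, -10, 0, 0, 0.02, 0, 0, -20, 0, 0, 0.02, 10, 0, -20, 0, 0, 0, 10, 0, -20, 0, 0, 0, 10, 0, -20, 0, 0, 0, 10, 0, -20, 0, 0, 0, 10, 0, -16, 0, 0, 0, 0, 0, 0, 0, 0, 0],
  grip=1,
  newtons=30,
)

```text
clock: 9.6
position: [0.3909, -0.1005, 0.2113]
ee_rot: [3.124, 0.031, 0.085]
force: [0.4, -0.3, -0.5]
width: 0.07
gripper_force: 0.0
```

>>> carry_out(
  increments=[10, 0, 0, 0, 0, 0, 8, 0, 0, 0, 0, 0, 10, 1, 13, 0, 0, 0, 11, 1, 13, 0, 0, 0, 12, 1, 12, 0, 0, 0, 12.5, 1, 11, 0, 0, 0, 13.5, 1, 10, 0, 0, 0, 14, 1, 9, 0, 0, 0, 15, 1, 8, 0, 0, 0, 15, 1, 7, 0, 0, 0],
)

```text
clock: 10.85
position: [0.472, -0.084, 0.3183]
ee_rot: [3.114, 0.031, 0.147]
force: [-0.1, 0.6, -0.2]
width: 0.006
gripper_force: 0.0
```

```bash
python3 - <<'E'
from h import *
s=readout.observe(); print(s['joints'].round(3),s['dq'].round(3),s['position']); print(R.from_rotvec(s['ee_rot']).as_matrix().round(3))
c=vision.calibration('wrist')
t=vision.get_image('top'); ct=vision.calibration('top')
bt=np.vstack(blobs(t,*COL['red'],10,(350,180,450,330))).reshape(-1,2);print(bt.min(0),bt.max(0))
E
```

```text
[-1.627 -0.437  1.317  1.903  0.493  1.298 -1.99 ] [-0.114  0.001 -0.001 -0.208  0.016  0.145 -0.02 ] [ 0.47195177 -0.08397272  0.31831867]
[[ 0.995  0.019  0.094]
 [ 0.021 -1.    -0.023]
 [ 0.094  0.025 -0.995]]
[383 268] [436 291]
```

The tool fell short because q2 and q3 are at their limits: the redundant elbow drifted during the clockwise turn. Turning the tool back the other way should unwind it.

>>> carry_out(
  increments=[0, 2, 2, 0, 0, 0.16, 0, 2, 2, 0, 0, 0.16, 0, 2, 2, 0, 0, 0.16, 0, 2, 2, 0, 0, 0.16, 0, 2, 0, 0, 0, 0.16, 0, 0, 0, 0, 0, 0.16, 0, 0, 0, 0, 0, 0.16, 0, 0, 0, 0, 0, 0.16, 0, 0, 0, 0, 0, 0.16, 0, 0, 0, 0, 0, 0.16],
)

```text
clock: 12.15
position: [0.4514, -0.0696, 0.3339]
ee_rot: [-2.132, -2.249, -0.15]
force: [0.9, 0.7, -0.1]
width: 0.011
gripper_force: 0.0
```

```bash
cat > st.py <<'E'
from h import *
s=readout.observe(); M=R.from_rotvec(s['ee_rot']).as_matrix()
print('q',s['joints'].round(2),'p',(s['position']*1000).round(1),'yaw_y',np.degrees(np.arctan2(M[1,1],M[0,1])).round(1),'level w',np.cross(M[:,2],[0,0,-1]).round(3),'F',s['force'].round(1),'t',s['clock'])
E
python3 st.py
```

```text
q [-1.57 -0.44  1.32  1.86  0.35  1.34 -0.28] p [451.4 -69.6 333.9] yaw_y 2.9 level w [-0.097  0.038  0.   ] F [ 0.9  0.7 -0.1] t 12.15
```

```bash
cat > fk.py <<'E'
import numpy as np, itertools
from scipy.optimize import least_squares
from scipy.spatial.transform import Rotation as R
E=lambda a,t:R.from_euler(a,t).as_matrix()
def fk(q,p,s):
    c1,h,ox,oy,L1,a4,oy4,L2,oy6,a7,Lt=p
    M=E('z',c1+s[0]*q[0]); x=np.array([0,0,h])+M@[ox,oy,0]
    M=M@E('y',q[1])@E('z',s[1]*q[2]); x=x+M@[a4,oy4,L1]
    M=M@E('y',q[3]); x=x+M@[-a4,0,0]; M=M@E('z',s[2]*q[4]); x=x+M@[0,oy6,L2]
    M=M@E('y',q[5]); x=x+M@[a7,0,0]; M=M@E('z',s[3]*q[6]); x=x+M@[0,0,Lt]
    return x,M
D=[([-1.40558246,.43522449,.024972,1.57409834,-.01156212,1.13398576,-.0750753],[.16532233,.60221142,.22594355],[-4.19464210e-01,-3.11342850,2.46847748e-03]),
([-.62093387,.22936998,.63172673,1.8443307,-.14999542,1.11531572,-.00606745],[.50767357,.00253312,.2588506],[2.298,2.142,0]),
([-.76378267,.60117765,.94833899,2.02623931,-.65671452,.84789492,-.98077226],[.52481938,.00480943,.08736218],[3.139,.046,.004]),
([-.7738045,.60997741,.96759915,2.02641641,-.67214495,.85549012,-1.03461323],[.52532884,.00469979,.0875171],[3.139,-.064,.006]),
([-1.627,-.437,1.317,1.903,.493,1.298,-1.99],[.47195,-.08397,.31832],[3.114,.031,.147]),
([-1.57,-.44,1.32,1.86,.35,1.34,-.28],[.4514,-.0696,.3339],[-2.132,-2.249,-.15])]
def fit(s,tool=True):
    def f(p):
        r=[]
        for q,x,w in D:
            X,M=fk(q,p[:11],s); Mt=M@E('z',p[11]); r+=list((X-x)*5)+list((R.from_matrix(Mt).inv()*R.from_rotvec(w)).as_rotvec())
        return np.array(r)
    best=None
    for c in (0,1.5,3.1,-1.5):
        for d in (0,1.57,3.14,-1.57):
            o=least_squares(f,[c,.3,0,0,.35,0,0,.35,0,0,.2,d],max_nfev=60)
            if best is None or o.cost<best.cost: best=o
    return best
if __name__=='__main__':
    res=[]
    for s in itertools.product((1,-1),repeat=4):
        o=fit(s); res.append((o.cost,s,o.x)); 
    res.sort(key=lambda r:r[0])
    for r in res[:2]: print(r[0],r[1],r[2].round(4).tolist())
E
time python3 fk.py
```

```text
3.229248070615823e-05 (-1, -1, -1, -1) [-0.0039, 0.2927, 0.0013, -0.035, 0.5557, 0.0006, -0.0161, 0.4249, -0.0001, -0.0015, 0.391, 1.5665]
2.3640660900812116 (-1, -1, 1, -1) [-0.1125, 0.0611, -0.004, 0.0607, 0.2385, 0.0986, -0.1184, 0.0226, 0.0803, -0.3687, 0.0799, 1.7151]
real	2m22.946s
user	2m23.340s
sys	0m0.148s
```

The kinematic model fits well. Next I simulate the differential IK, check that it reproduces the drift, and use it to plan.

```bash
cat > sim.py <<'E'
from fk import *
P=[-0.0039,0.2927,0.0013,-0.035,0.5557,0.0006,-0.0161,0.4249,-0.0001,-0.0015,0.391]; TZ=1.5665; S=(-1,-1,-1,-1)
LO=np.array([-2.62,-.44,-1.27,.08,-1.32,.12,-2.74])+.003; HI=np.array([2.62,2.09,1.32,2.57,4.46,2,2.74])-.003
def pose(q): X,M=fk(q,P,S); return X,M@E('z',TZ)
def err(q,X,M):
    x,m=pose(q); return np.r_[X-x,R.from_matrix(M@m.T).as_rotvec()]
def step(q,X,M,it=8):
    q=np.array(q,float)
    for _ in range(it):
        e=err(q,X,M)
        if np.linalg.norm(e)<1e-5: break
        x,m=pose(q); J=np.zeros((6,7))
        for i in range(7):
            d=q.copy(); d[i]+=1e-5; a,b=pose(d); J[:,i]=np.r_[(a-x)/1e-5,R.from_matrix(b@m.T).as_rotvec()/1e-5]
        q=np.clip(q+J.T@np.linalg.solve(J@J.T+1e-6*np.eye(6),e),LO,HI)
    return q
def run(q,rows):
    X,M=pose(q)
    for r in np.reshape(rows,(-1,6)):
        X=X+r[:3]/1000; M=R.from_rotvec(r[3:]).as_matrix()@M; q=step(q,X,M)
    return q,err(q,X,M)
if __name__=='__main__':
    q0=D[0][0]; n=19
    q,e=run(q0,[[18,-32,2,0,0,-.072]]*19); print(q.round(2),'real',np.round(D[1][0],2))
    q,e=run(D[1][0],[[4,.6,-43,0,0,0]]*4+[[0,0,0,0,0,-.14]]*11); print(q.round(2),'real',np.round(D[3][0],2))
    q,e=run(q,[[-13,-7,21,0,0,0]]*10); print(q.round(2),e.round(3))
E
time python3 sim.py
```

```text
[-0.61  0.23  0.64  1.83 -0.15  1.13  0.02] real [-0.62  0.23  0.63  1.84 -0.15  1.12 -0.01]
[-0.77  0.61  0.97  2.03 -0.67  0.86 -1.03] real [-0.77  0.61  0.97  2.03 -0.67  0.86 -1.03]
[-1.24 -0.2   1.14  2.02  0.2   1.22 -1.78] [-0.  0. -0.  0.  0.  0.]
real	0m1.102s
user	0m1.580s
sys	0m0.120s
```

```bash
cat >> sim.py <<'E'
def yawrows(q,wps,vmm=45,vr=.16):
    "waypoints [x,y,z mm, yaw of tool y deg] tool-down -> rows"
    X,M=pose(q); X=X*1000; rows=[]; 
    for w in wps:
        Mt=np.c_[[np.sin(np.radians(w[3])),-np.cos(np.radians(w[3])),0],[np.cos(np.radians(w[3])),np.sin(np.radians(w[3])),0],[0,0,-1]]
        rv=R.from_matrix(Mt@M.T).as_rotvec(); d=np.array(w[:3])-X
        n=max(1,int(np.ceil(max(np.linalg.norm(d)/vmm,np.linalg.norm(rv)/vr))))
        rows+=[np.r_[d/n,rv/n]]*n; X=np.array(w[:3],float); M=Mt
    return rows
E
cat > plan1.py <<'E'
from sim import *; from multiprocessing import Pool
q0=[-1.57,-.44,1.32,1.86,.35,1.34,-.28]
def one(seed):
    g=np.random.default_rng(seed); yaw=g.choice([0,-90,90]); f=24 if yaw==0 else 15
    w1=[g.uniform(450,700),g.uniform(-60,420),g.uniform(300,420),g.uniform(-60,100)]
    w2=[g.uniform(430,700),g.uniform(-250,200),g.uniform(300,420),g.uniform(-90,90)]
    ws=[w1,w2,[430,-117,300,yaw],[450-f,-117,170,yaw]]
    try: r1=yawrows(q0,ws); 
    except Exception: return 9,
    if len(r1)>42: return 9,
    q,e=run(q0,r1); 
    if np.abs(e).max()>.004: return 8,
    b=[(p[0]-f,-117+6*i/4,p[1]-25,yaw) for i,p in enumerate([(488,195),(532,244),(590,277),(654,291),(720,286)])]
    q2,e2=run(q,yawrows(q,b,25))
    m=min((q-LO)[1:].min(),(HI-q)[1:].min(),(q2-LO)[1:].min(),(HI-q2)[1:].min())
    return abs(q[2])+.02*len(r1)+10*np.abs(e2).max()+max(0,.15-m)*5,len(r1),np.round(ws,0).tolist(),q.round(2).tolist(),q2.round(2).tolist(),e2.round(3).tolist()
if __name__=='__main__':
    r=sorted(Pool().map(one,range(500)),key=lambda a:a[0])
    for a in r[:4]: print(a)
E
nproc; time OMP_NUM_THREADS=1 timeout 500 python3 plan1.py
```

```text
4
(9,)
(9,)
(9,)
(9,)
real	0m0.844s
user	0m0.941s
sys	0m0.174s
```

```bash
sed -i 's/np.c_\[\[np.sin(np.radians(w\[3\])),-np.cos(np.radians(w\[3\])),0\]/np.c_[[-np.sin(np.radians(w[3])),np.cos(np.radians(w[3])),0]/' sim.py; time OMP_NUM_THREADS=1 timeout 400 python3 plan1.py
```

```text
(np.float64(1.1572261052355788), 25, [[583.0, 142.0, 379.0, -48.0], [695.0, -244.0, 393.0, 7.0], [430.0, -117.0, 300.0, 0.0], [426.0, -117.0, 170.0, 0.0]], [-0.4, 0.22, 0.66, 2.11, -0.18, 0.86, 0.36], [-0.27, 0.6, 0.62, 1.33, -0.34, 1.32, 0.35], [0.0, -0.0, -0.0, 0.0, 0.0, 0.0])
(np.float64(1.5602448684805648), 29, [[504.0, 308.0, 403.0, -56.0], [651.0, -141.0, 361.0, 20.0], [430.0, -117.0, 300.0, 0.0], [426.0, -117.0, 170.0, 0.0]], [-0.64, 0.28, 0.98, 2.12, -0.3, 0.88, 0.52], [-0.38, 0.66, 0.86, 1.34, -0.5, 1.36, 0.47], [0.0, -0.0, -0.0, 0.0, 0.0, 0.0])
(np.float64(1.562152932100797), 22, [[450.0, 44.0, 344.0, -60.0], [482.0, 196.0, 394.0, -68.0], [430.0, -117.0, 300.0, -90.0], [435.0, -117.0, 170.0, -90.0]], [-0.72, 0.35, 1.12, 2.11, -0.4, 0.92, -0.94], [-0.42, 0.71, 0.97, 1.32, -0.58, 1.4, -1.05], [0.0, -0.0, -0.0, 0.0, 0.0, 0.0])
(np.float64(1.5621686634138081), 22, [[485.0, 161.0, 399.0, -37.0], [437.0, -164.0, 307.0, -46.0], [430.0, -117.0, 300.0, -90.0], [435.0, -117.0, 170.0, -90.0]], [-0.72, 0.35, 1.12, 2.11, -0.4, 0.92, -0.94], [-0.42, 0.71, 0.97, 1.32, -0.58, 1.4, -1.05], [0.0, -0.0, -0.0, 0.0, 0.0, 0.0])
real	1m31.492s
user	5m40.374s
sys	0m0.131s
```

```bash
cat > rows.py <<'E'
from sim import *
from cell import readout
import json,sys
def show(wps,v=45,vr=.16):
    q=np.array(readout.observe()['joints']); rows=yawrows(q,wps,v,vr); out=[]
    for r in rows: out.append(np.r_[r[:3].round(1),r[3:].round(3)])
    qq,e=run(q,rows); k=1; mx=0; a=q
    for r in rows: b,_=run(a,[r]); mx=np.maximum(mx,abs(b-a)*8); a=b
    i=0
    while i<len(out):
        j=i
        while j<len(out) and np.allclose(out[j],out[i],atol=.002): j+=1
        print(j-i,'x',out[i].tolist()); i=j
    print('endq',qq.round(2),'err',e.round(3),'maxspeed',mx.round(2))
if __name__=='__main__': show(json.loads(sys.argv[1]),*(float(v) for v in sys.argv[2:]))
E
python3 rows.py '[[583,142,379,-48],[695,-244,393,7],[430,-117,300,0],[426,-117,170,0]]'
```

```text
6 x [22.2, 34.9, 7.6, -0.012, 0.013, -0.148]
9 x [12.4, -42.9, 1.6, 0.0, 0.0, 0.107]
7 x [-37.9, 18.1, -13.3, 0.0, 0.0, -0.017]
3 x [-1.3, 0.0, -43.3, 0.0, 0.0, 0.0]
endq [-0.48  0.23  0.76  2.12 -0.21  0.87  0.4 ] err [0. 0. 0. 0. 0. 0.] maxspeed [1.97 0.27 1.45 1.06 0.84 1.   2.03]
```

```bash
python3 rows.py '[[583,142,379,-48],[695,-244,393,7],[430,-117,300,0],[426,-117,170,0]]' 34 .12
```

```text
8 x [16.6, 26.1, 5.7, -0.009, 0.01, -0.111]
12 x [9.3, -32.2, 1.2, 0.0, 0.0, 0.08]
10 x [-26.5, 12.7, -9.3, 0.0, 0.0, -0.012]
4 x [-1.0, 0.0, -32.5, 0.0, 0.0, 0.0]
endq [-0.46  0.23  0.74  2.12 -0.2   0.86  0.4 ] err [ 0. -0.  0. -0.  0. -0.] maxspeed [1.5  0.2  1.02 0.82 0.68 0.82 1.53]
```

>>> carry_out(
  increments=[16.6, 26.1, 5.7, -0.009, 0.01, -0.111, 16.6, 26.1, 5.7, -0.009, 0.01, -0.111, 16.6, 26.1, 5.7, -0.009, 0.01, -0.111, 16.6, 26.1, 5.7, -0.009, 0.01, -0.111, 16.6, 26.1, 5.7, -0.009, 0.01, -0.111, 16.6, 26.1, 5.7, -0.009, 0.01, -0.111, 16.6, 26.1, 5.7, -0.009, 0.01, -0.111, 16.6, 26.1, 5.7, -0.009, 0.01, -0.111, 9.3, -32.2, 1.2, 0, 0, 0.08, 9.3, -32.2, 1.2, 0, 0, 0.08, 9.3, -32.2, 1.2, 0, 0, 0.08, 9.3, -32.2, 1.2, 0, 0, 0.08, 9.3, -32.2, 1.2, 0, 0, 0.08, 9.3, -32.2, 1.2, 0, 0, 0.08, 9.3, -32.2, 1.2, 0, 0, 0.08, 9.3, -32.2, 1.2, 0, 0, 0.08, 9.3, -32.2, 1.2, 0, 0, 0.08, 9.3, -32.2, 1.2, 0, 0, 0.08, 9.3, -32.2, 1.2, 0, 0, 0.08, 9.3, -32.2, 1.2, 0, 0, 0.08],
)

```text
clock: 14.65
position: [0.4785, -0.2213, 0.4467]
ee_rot: [2.019, 2.27, 0.243]
force: [0.9, 0.8, -0.1]
width: 0.004
gripper_force: 0.0
```

```bash
python3 st.py; python3 rows.py '[[430,-117,300,0],[430,-117,170,0]]' 34 .12
```

```text
q [-1.36 -0.44  1.32  1.58  0.37  1.49  0.09] p [ 478.5 -221.3  446.7] yaw_y 6.5 level w [-0.056  0.175  0.   ] F [ 0.9  0.8 -0.1] t 14.65
6 x [-8.3, 17.0, -24.4, -0.008, 0.03, -0.02]
4 x [0.0, 0.0, -32.5, 0.0, 0.0, 0.0]
endq [-1.77 -0.44  1.32  2.16  0.64  1.09 -0.51] err [-0.016 -0.095 -0.059  0.096  0.135 -0.245] maxspeed [0.57 0.36 0.01 0.52 0.51 0.5  0.65]
```

```bash
cat > sim2.py <<'E'
from sim import *
def jac(q):
    x,m=pose(q); J=np.zeros((6,7))
    for i in range(7):
        d=q.copy(); d[i]+=1e-5; a,b=pose(d); J[:,i]=np.r_[(a-x)/1e-5,R.from_matrix(b@m.T).as_rotvec()/1e-5]
    return J
def run2(q,rows,ns=6):
    "row by row; single clipped min-norm step per tick; commanded pose restarts from the reached one"
    q=np.array(q,float)
    for r in np.reshape(rows,(-1,6)):
        X,M=pose(q); 
        for k in range(1,ns+1):
            Xk=X+r[:3]/1000*k/ns; Mk=R.from_rotvec(np.array(r[3:])*k/ns).as_matrix()@M
            J=jac(q); q=np.clip(q+J.T@np.linalg.solve(J@J.T+1e-6*np.eye(6),err(q,Xk,Mk)),LO,HI)
    return q
if __name__=='__main__':
    q0=[-1.57,-.44,1.32,1.86,.35,1.34,-.28]
    a=run2(q0,[[16.6,26.1,5.7,-.009,.01,-.111]]*8); print(a.round(2),pose(a)[0].round(3))
    a=run2(a,[[9.3,-32.2,1.2,0,0,.08]]*12); print(a.round(2),pose(a)[0].round(3),'real -1.36 -0.44 1.32 1.58 .37 1.49 .09 [.4785 -.2213 .4467]')
    q=np.array([-1.36,-.44,1.32,1.58,.37,1.49,.09]); J=jac(q); Jp=np.linalg.pinv(J)
    print(Jp[1].round(2),Jp[2].round(2))
E
python3 sim2.py
```

```text
[-2.23  0.18  1.32  1.43 -0.17  1.42 -0.73] [0.288 0.509 0.503]
[-1.99 -0.44  0.86  1.6   0.41  1.75  0.11] [0.37  0.174 0.51 ] real -1.36 -0.44 1.32 1.58 .37 1.49 .09 [.4785 -.2213 .4467]
[-0.06  0.96  0.46 -0.58  0.13 -0.35] [ 3.62 -1.39 -0.29  0.37  1.47 -0.05]
```

>>> carry_out(
  increments=[-15, 25, 5, 0, 0, 0, -15, 25, 5, 0, 0, 0, -15, 25, 5, 0, 0, 0, -15, 25, 5, 0, 0, 0],
)

```text
clock: 15.15
position: [0.4182, -0.1196, 0.4666]
ee_rot: [2.022, 2.268, 0.241]
force: [-0.2, 0.6, -0.1]
width: 0.002
gripper_force: 0.0
```

```bash
python3 st.py; python3 - <<'E'
from sim2 import *
from cell import readout
q=readout.observe()['joints']; Jp=np.linalg.pinv(jac(q)); print(Jp.round(2)[:3])
print(run2([-1.36,-.44,1.32,1.58,.37,1.49,.09],[[-15,25,5,0,0,0]]*4).round(2))
E
```

```text
q [-1.08 -0.39  0.9   1.7   0.28  1.5  -0.08] p [ 418.2 -119.6  466.6] yaw_y 6.4 level w [-0.056  0.174  0.   ] F [-0.2  0.6 -0.1] t 15.15
[[-2.24  0.22 -0.01 -0.32 -0.78 -0.42]
 [ 1.71  0.58  0.31 -0.37  0.73 -0.21]
 [ 3.66 -1.82 -0.42  0.75  1.36  0.27]]
[-1.1  -0.41  0.9   1.7   0.3   1.51 -0.09]
```

The arm is off the limits and the sim agrees with it again. Now I search for a route to the bar that never touches a limit.

```bash
cat > plan2.py <<'E'
from sim2 import *; from multiprocessing import Pool
from cell import readout
Q0=np.array(readout.observe()['joints'])
def track(q,rows):
    m=9;v=0
    for r in rows:
        a=run2(q,[r],3); v=max(v,(abs(a-q)*8/np.array([2.22,2.22,3.01,3.01,3.14,3.14,3.14])).max()); q=a; m=min(m,(q-LO).min(),(HI-q).min())
        if m<.01: return q,m,v
    return q,m,v
def one(seed):
    g=np.random.default_rng(seed); yaw=0; f=24
    ws=[[g.uniform(360,700),g.uniform(-150,420),g.uniform(320,480),g.uniform(-90,90)],[g.uniform(400,700),g.uniform(-250,300),g.uniform(320,450),g.uniform(-90,90)]][:g.integers(0,3)]
    ws=ws+[[430,-117,300,yaw],[430,-117,170,yaw]]
    r1=yawrows(Q0,ws,32,.12)
    if len(r1)>45: return 9,
    q,m,v=track(Q0,r1)
    if m<.03: return 8,
    b=[(p[0]-f,-117+6*i/4,p[1]-25,yaw) for i,p in enumerate([(488,195),(532,244),(590,277),(654,291),(720,286)])]
    q2,m2,v2=track(q,yawrows(q,b,22))
    if m2<.03: return 7,
    return abs(q[2])+.02*len(r1)+max(0,v-.65),len(r1),v,np.round(ws,0).tolist(),q.round(2).tolist(),q2.round(2).tolist()
if __name__=='__main__':
    r=sorted(Pool().map(one,range(400)),key=lambda a:a[0])
    for a in r[:4]: print(a)
E
time OMP_NUM_THREADS=1 timeout 300 python3 plan2.py
```

```text
(np.float64(1.2335428390421805), 36, np.float64(0.3836475852739904), [[376.0, 145.0, 380.0, -49.0], [683.0, 77.0, 356.0, -82.0], [430.0, -117.0, 300.0, 0.0], [430.0, -117.0, 170.0, 0.0]], [-0.28, 0.21, 0.51, 2.1, -0.14, 0.85, 0.31], [-0.2, 0.58, 0.5, 1.33, -0.27, 1.31, 0.3])
(np.float64(1.3170935574319809), 28, np.float64(0.3024167475559562), [[416.0, 32.0, 396.0, -36.0], [637.0, -90.0, 394.0, -45.0], [430.0, -117.0, 300.0, 0.0], [430.0, -117.0, 170.0, 0.0]], [-0.47, 0.24, 0.76, 2.11, -0.22, 0.86, 0.41], [-0.31, 0.61, 0.7, 1.34, -0.39, 1.33, 0.39])
(np.float64(1.332375760936776), 18, np.float64(0.45287385914826106), [[476.0, 46.0, 360.0, -35.0], [430.0, -117.0, 300.0, 0.0], [430.0, -117.0, 170.0, 0.0]], [-0.63, 0.28, 0.97, 2.12, -0.3, 0.88, 0.52], [-0.38, 0.66, 0.86, 1.34, -0.49, 1.36, 0.47])
(np.float64(1.3546188781891113), 37, np.float64(0.355556200878494), [[455.0, 195.0, 438.0, -56.0], [672.0, 215.0, 366.0, -64.0], [430.0, -117.0, 300.0, 0.0], [430.0, -117.0, 170.0, 0.0]], [-0.37, 0.22, 0.61, 2.11, -0.17, 0.86, 0.35], [-0.25, 0.59, 0.58, 1.33, -0.32, 1.31, 0.34])
real	0m20.224s
user	1m10.706s
sys	0m0.146s
```

```bash
python3 rows.py '[[376,145,380,-49],[683,77,356,-82],[430,-117,300,0],[430,-117,170,0]]' 48 .16
```

```text
7 x [-6.3, 37.5, -12.3, 0.005, 0.027, -0.138]
7 x [43.9, -9.7, -3.4, 0.0, 0.0, -0.082]
9 x [-28.1, -21.6, -6.2, 0.0, 0.0, 0.159]
3 x [0.0, 0.0, -43.3, 0.0, 0.0, 0.0]
endq [-0.28  0.21  0.51  2.1  -0.14  0.86  0.31] err [0. 0. 0. 0. 0. 0.] maxspeed [0.52 0.72 0.69 0.95 0.46 0.89 1.55]
```

>>> carry_out(
  increments=[-6.3, 37.5, -12.3, 0.005, 0.027, -0.138, -6.3, 37.5, -12.3, 0.005, 0.027, -0.138, -6.3, 37.5, -12.3, 0.005, 0.027, -0.138, -6.3, 37.5, -12.3, 0.005, 0.027, -0.138, -6.3, 37.5, -12.3, 0.005, 0.027, -0.138, -6.3, 37.5, -12.3, 0.005, 0.027, -0.138, -6.3, 37.5, -12.3, 0.005, 0.027, -0.138, 44, -9.7, -3.4, 0, 0, -0.082, 44, -9.7, -3.4, 0, 0, -0.082, 44, -9.7, -3.4, 0, 0, -0.082, 44, -9.7, -3.4, 0, 0, -0.082, 44, -9.7, -3.4, 0, 0, -0.082, 44, -9.7, -3.4, 0, 0, -0.082, 44, -9.7, -3.4, 0, 0, -0.082],
)

```text
clock: 16.9
position: [0.6842, 0.0745, 0.3558]
ee_rot: [-3.133, -0.221, -0.001]
force: [-0.6, 0.0, 1.2]
width: 0.003
gripper_force: 0.0
```

>>> carry_out(
  increments=[-28, -21.6, -6, 0, 0, 0.159, -28, -21.6, -6, 0, 0, 0.159, -28, -21.6, -6, 0, 0, 0.159, -28, -21.6, -6, 0, 0, 0.159, -28, -21.6, -6, 0, 0, 0.159, -28, -21.6, -6, 0, 0, 0.159, -28, -21.6, -6, 0, 0, 0.159, -28, -21.6, -6, 0, 0, 0.159, -28, -21.6, -6, 0, 0, 0.159],
)

```text
clock: 18.02
position: [0.4298, -0.1206, 0.3023]
ee_rot: [-2.211, -2.229, -0.001]
force: [0.5, -0.9, 0.3]
width: 0.004
gripper_force: 0.0
```

```bash
python3 st.py
```

```text
q [-0.32  0.06  0.52  1.89 -0.03  1.2   0.21] p [ 429.8 -120.6  302.3] yaw_y 0.5 level w [-0.002 -0.001 -0.   ] F [ 0.5 -0.9  0.3] t 18.025
```

>>> carry_out(
  increments=[0, 1, -44, 0, 0, 0, 0, 1, -44, 0, 0, 0, 0, 1, -44, 0, 0, 0, 18, 0, 0, 0, 0, 0, 16, 1, 4, 0, 0, 0, 12, 1, 12, 0, 0, 0, 11, 1, 13, 0, 0, 0, 12, 1, 12, 0, 0, 0, 12.5, 1, 11, 0, 0, 0, 13.5, 1, 10, 0, 0, 0, 14, 1, 9, 0, 0, 0, 15, 1, 8, 0, 0, 0, 15, 1, 7, 0, 0, 0],
)

```text
clock: 19.65
position: [0.572, -0.108, 0.2594]
ee_rot: [2.217, 2.225, 0.003]
force: [-0.5, -0.2, -1.0]
width: 0.008
gripper_force: 0.3
```

```bash
python3 st.py; python3 - <<'E'
from h import *
d=vision.get_image('side'); cv2.imwrite('pics/s3.png',cv2.resize(d[80:300,200:460],(520,440))[:,:,::-1])
E
```

```text
q [-0.27  0.36  0.51  1.67 -0.19  1.17  0.29] p [ 572.  -108.   259.4] yaw_y 0.2 level w [-0.001  0.002  0.   ] F [-0.5 -0.2 -1. ] t 19.65
```

View pics/s3.png

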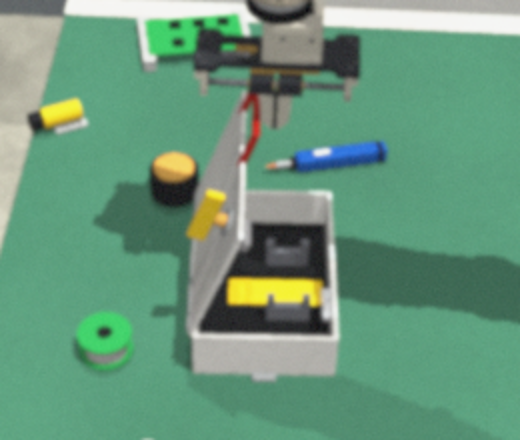

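The finger is pushing the bar and the panel is at about 1.2 rad. I continue past upright.

>>> carry_out(
  increments=[15, 1, 5, 0, 0, 0, 16, 1, 4, 0, 0, 0, 16, 1, 3, 0, 0, 0, 16, 1, 2, 0, 0, 0, 16, 1, 0, 0, 0, 0, 15, 1, 0, 0, 0, 0, 14, 0.5, -2, 0, 0, 0, 10, 0.5, -2, 0, 0, 0, 6, 0.5, -1, 0, 0, 0, 3, 0, 0, 0, 0, 0, 0, 0, 0, 0, 0, 0, -15, 0, 0, 0, 0, 0, -35, 0, 20, 0, 0, 0, -40, 0, 40, 0, 0, 0],
  grip=0,
)

```text
clock: 21.45
position: [0.6057, -0.1001, 0.3254]
ee_rot: [-2.216, -2.223, 0.001]
force: [-0.5, 0.7, 1.3]
width: 0.997
gripper_force: 0.0
```

```bash
python3 st.py; python3 - <<'E'
from h import *
ct,cs=vision.calibration('top'),vision.calibration('side')
t=vision.get_image('top'); d=vision.get_image('side')
bt=np.vstack(blobs(t,*COL['red'],5,(350,130,460,330))).reshape(-1,2); bs=np.vstack(blobs(d,*COL['red'],5,(260,60,420,230))).reshape(-1,2)
print(bt.min(0),bt.max(0),bs.min(0),bs.max(0))
for th in (1.5,1.6,1.7,1.8,1.9):
    p=W([90-222*np.cos(th),-50,70+222*np.sin(th)]); print(th,proj(ct,p).round(),proj(cs,p).round())
c=vision.calibration('top')
for n,z,roi in (('orange',.024,(120,255,205,320)),('blue',.02,(470,250,510,330))):
    for b in blobs(t,*COL[n],30,roi)[:2]: print(n,rect(c,b,z))
E
for y in 103.4 -76.6; do echo yaw $y; python3 rows.py "[[520,150,300,$y],[470,375,260,$y]]" 45 .16; done
```

```text
q [-0.28  0.38  0.52  1.47 -0.19  1.34  0.26] p [ 605.7 -100.1  325.4] yaw_y 0.2 level w [-0.002 -0.003 -0.   ] F [-0.5  0.7  1.3] t 21.45
[382 163] [435 180] [264 120] [274 158]
1.5 [[413. 209.]] [[303. 129.]]
1.6 [[413. 198.]] [[293. 129.]]
1.7 [[412. 187.]] [[284. 129.]]
1.8 [[411. 176.]] [[275. 131.]]
1.9 [[410. 166.]] [[266. 132.]]
orange [484.  395.1 108.6  35.3  13.4]
orange [479.4 513.8  78.1  25.5  -4.1]
blue [ 445.3 -361.1   48.3   17.    -0.6]
yaw 103.4
12 x [-7.1, 21.0, -2.6, -0.001, 0.0, 0.15]
6 x [-8.3, 37.5, -6.7, 0.0, 0.0, 0.0]
endq [-0.76  0.37 -0.01  1.58  0.    1.19  1.04] err [ 0.  0.  0.  0.  0. -0.] maxspeed [0.42 0.25 0.3  0.24 0.17 0.12 0.79]
yaw -76.6
9 x [-9.5, 28.0, -3.4, 0.0, 0.001, -0.149]
6 x [-8.3, 37.5, -6.7, 0.0, 0.0, 0.0]
endq [-1.2   0.41  0.63  1.62 -0.25  1.2  -1.85] err [ 0.  0.  0.  0. -0. -0.] maxspeed [0.59 0.27 0.2  0.33 0.13 0.14 1.59]
```

The panel is at its stop, about 1.9 rad, and staying there. Next is the cassette.

>>> carry_out(
  increments=[-11, 45, -4, 0, 0, 0.15, -11, 45, -4, 0, 0, 0.15, -11, 45, -4, 0, 0, 0.15, -11, 45, -4, 0, 0, 0.15, -11, 45, -4, 0, 0, 0.15, -11, 45, -9, 0, 0, 0.15, -11, 45, -13, 0, 0, 0.15, -11, 45, -18, 0, 0, 0.15, -11, 45, -18, 0, 0, 0.15, -11, 45, -18, 0, 0, 0.15, -11, 45, -9, 0, 0, 0.15, 0, 0, 0, 0, 0, 0.15],
)

```text
clock: 23.05
position: [0.4832, 0.3994, 0.2196]
ee_rot: [0.38, -3.114, -0.002]
force: [0.1, 0.2, 0.4]
width: 1.0
gripper_force: 0.0
```

```bash
python3 st.py; python3 - <<'E'
from h import *
c=vision.calibration('wrist'); im=vision.get_image('wrist'); cv2.imwrite('pics/w4.png',im[:,:,::-1])
print(proj(c,[[.484,.395,.024]]))
for b in blobs(im,*COL['orange'],300)[:3]: print(rect(c,b,.024),b.reshape(-1,2).min(0),b.reshape(-1,2).max(0))
E
```

```text
q [-0.76  0.45 -0.02  1.57  0.01  1.13  1.03] p [483.2 399.4 219.6] yaw_y 103.9 level w [-0.001 -0.004 -0.   ] F [0.1 0.2 0.4] t 23.05
[[316.34706873 218.57633692]]
[482.7 397.2 108.3  35.4  13.2] [299 155] [340 276]
[477.2 515.9  77.5  25.   -4.3] [422 199] [478 284]
[350.1 615.3  46.   11.2  21.6] [605  99] [619 155]
```

The cassette is at (483,396.5), yaw 13.3°. I'll grasp it high, 20 mm towards its +x end, so the fingers clear the insert and cradle.

>>> carry_out(
  increments=[5, 0.4, -45, 0, -0.002, -0.003, 5, 0.4, -45, 0, -0.002, -0.003, 5, 0.4, -45, 0, 0, -0.002, 4.3, 0.4, -35, 0, 0, -0.002, 0, 0, -20, 0, 0, 0, 0, 0, -12, 0, 0, 0, 0, 0, -4, 0, 0, 0, 0, 0, 0, 0, 0, 0],
)

```text
clock: 24.1
position: [0.5055, 0.3964, 0.0156]
ee_rot: [-0.347, 3.119, -0.0]
force: [1.4, -0.4, -0.4]
width: 0.999
gripper_force: 0.0
```

```bash
python3 st.py
```

```text
q [-0.74  0.69 -0.02  1.72  0.02  0.73  1.03] p [505.5 396.4  15.6] yaw_y 102.7 level w [-0.     0.003  0.   ] F [ 1.4 -0.4 -0.4] t 24.1
```

>>> carry_out(
  increments=[-2.5, 4, -2, 0, 0, 0.01, 0, 0, 0, 0, 0, 0],
)

```text
clock: 24.35
position: [0.5023, 0.4009, 0.0133]
ee_rot: [-0.365, 3.118, -0.0]
force: [0.0, -0.5, 0.1]
width: 1.0
gripper_force: 0.0
```

>>> carry_out(
  increments=[0, 0, 0, 0, 0, 0, 0, 0, 0, 0, 0, 0, 0, 0, 0, 0, 0, 0, 0, 0, 0, 0, 0, 0, 0, 0, 0, 0, 0, 0, 0, 0, 0, 0, 0, 0, 0, 0, 0, 0, 0, 0],
  grip=1,
  newtons=35,
)

```text
clock: 25.22
position: [0.5026, 0.4, 0.0127]
ee_rot: [-0.363, 3.118, -0.001]
force: [0.6, 0.4, -1.2]
width: 0.387
gripper_force: 35.0
```

```bash
python3 st.py;  python3 rows.py "[[505,395,160,93],[568,-62,180,93]]" 48 .16
```

```text
q [-0.74  0.69 -0.02  1.72  0.02  0.73  1.03] p [502.6 400.   12.7] yaw_y 103.3 level w [0.001 0.002 0.   ] F [ 0.6  0.4 -1.2] t 25.225
4 x [0.4, -1.3, 36.7, 0.0, 0.001, -0.045]
10 x [6.3, -45.7, 2.0, 0.0, 0.0, 0.0]
endq [-0.08  0.39  0.13  1.78 -0.06  0.98  1.7 ] err [ 0. -0.  0. -0. -0. -0.] maxspeed [0.59 0.39 0.12 0.45 0.11 0.59 0.71]
```

Gripped at 35.6 mm. While the arm is clear, I measure the recess in the top view.

```bash
python3 - <<'E'
from h import *
for n in('top','side'):
    c=vision.calibration(n); t=vision.get_image(n); cv2.imwrite(f'pics/{n}5.png',t[:,:,::-1])
    for b in blobs(t,(18,90,60),(35,255,255),100,(320,200,440,300) if n=='top' else (290,150,380,260))[:3]: print(n,rect(c,b,.005),b.reshape(-1,2).min(0),b.reshape(-1,2).max(0))
    print(proj(c,W([[-15,0,5],[-15+63,27,5],[-15-63,27,5],[48,-27,5],[-78,-27,5],[-90,135,70],[-90,-135,70]])).round(1).tolist())
t=cv2.imread('pics/top5.png'); cv2.imwrite('pics/t5c.png',cv2.resize(t[150:320,300:450],(600,680)[:2],interpolation=cv2.INTER_CUBIC)[:600])
E
```

```text
top [561.8 -65.  128.9  55.2   2.6] [363 234] [386 286]
[[373.8, 260.0], [361.8, 235.0], [364.1, 286.0], [383.5, 234.2], [386.0, 285.2], [320.6, 293.6], [435.9, 289.1]]
side [560.9 -68.4 130.8  55.5   4. ] [313 218] [361 233]
[[336.7, 226.6], [313.2, 233.8], [360.5, 234.3], [313.5, 219.2], [359.8, 219.6], [368.6, 248.9], [364.0, 175.1]]
```

View pics/t5c.png

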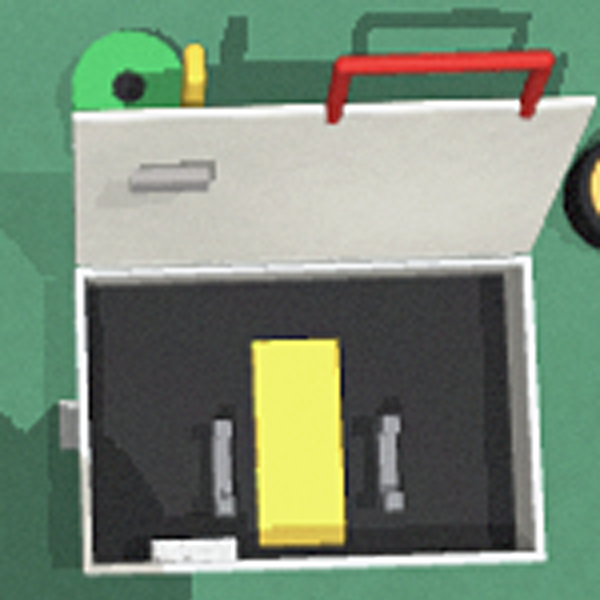

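The recess centre measures (561.8,-65.5) at yaw about 2.8°, and the cradles sit clear on each side. I carry the cassette over.

>>> carry_out(
  increments=[0, 0, 15, 0, 0, 0, 0, 0, 40, 0, 0, 0, 0, 0, 45, 0, 0, 0, 0, -20, 40, 0, 0, -0.018, 8, -44.5, 0, 0, 0, -0.018, 8, -44.5, 0, 0, 0, -0.018, 8, -44.5, 0, 0, 0, -0.018, 8, -44.5, 0, 0, 0, -0.018, 8, -44.5, 0, 0, 0, -0.018, 8, -44.5, 0, 0, 0, -0.018, 8, -44.5, 0, 0, 0, -0.018, 8, -44.5, 0, 0, 0, -0.018, 8, -44.5, 0, 0, 0, -0.02, 7, -44, 0, 0, 0, 0, 0, 0, 0, 0, 0, 0],
)

```text
clock: 27.2
position: [0.5816, -0.0697, 0.1538]
ee_rot: [-0.068, 3.138, -0.006]
force: [0.3, 0.5, -1.8]
width: 0.385
gripper_force: 35.0
```

```bash
python3 st.py; python3 - <<'E'
from h import *
d=vision.get_image('side'); cv2.imwrite('pics/s6.png',d[:,:,::-1])
c=vision.calibration('side')
for b in blobs(d,*COL['orange'],60,(250,120,420,300))[:3]: print(rect(c,b,.175),b.reshape(-1,2).min(0),b.reshape(-1,2).max(0))
E
```

```text
q [-0.05  0.44  0.11  1.77 -0.05  0.93  1.69] p [581.6 -69.7 153.8] yaw_y 92.5 level w [0.003 0.003 0.   ] F [ 0.3  0.5 -1.8] t 27.2
[560.1 -45.2 102.7  54.9   1.4] [318 178] [360 193]
```

>>> carry_out(
  increments=[0, 3, -30, 0, 0, 0.004, 0, 2, -35, 0, 0, 0, 0, 0, -30, 0, 0, 0, 0, 0, -15, 0, 0, 0, 0, 0, 0, 0, 0, 0],
)

```text
clock: 27.88
position: [0.5812, -0.0587, 0.0425]
ee_rot: [-0.086, 3.14, -0.001]
force: [-0.6, -0.2, -1.6]
width: 0.385
gripper_force: 35.0
```

```bash
python3 st.py
```

```text
q [-0.05  0.58  0.08  1.87 -0.07  0.7   1.7 ] p [581.2 -58.7  42.5] yaw_y 93.1 level w [0.001 0.001 0.   ] F [-0.6 -0.2 -1.6] t 27.875
```

>>> carry_out(
  increments=[0, -5.5, 0, 0, 0, 0, 0, 0, 0, 0, 0, 0, 0, 0, 0, 0, 0, 0],
)

```text
clock: 28.25
position: [0.582, -0.0652, 0.0435]
ee_rot: [-0.084, 3.137, -0.002]
force: [-0.4, 0.1, -1.2]
width: 0.388
gripper_force: 35.0
```

Aligned. I lower it gently.

>>> carry_out(
  increments=[0, 0, -10, 0, 0, 0, 0, 0, -7, 0, 0, 0, 0, 0, -4, 0, 0, 0, 0, 0, -3, 0, 0, 0, 0, 0, 0, 0, 0, 0],
)

```text
clock: 28.88
position: [0.5815, -0.0651, 0.0185]
ee_rot: [-0.084, 3.139, -0.002]
force: [-0.3, 0.4, -1.7]
width: 0.39
gripper_force: 35.0
```

>>> carry_out(
  increments=[0, 0, -1, 0, 0, 0, 0, 0, 0, 0, 0, 0],
)

```text
clock: 29.12
position: [0.5817, -0.0651, 0.0179]
ee_rot: [-0.084, 3.138, -0.002]
force: [-0.2, -0.7, -1.4]
width: 0.389
gripper_force: 35.0
```

>>> carry_out(
  increments=[0, 0, -1, 0, 0, 0, 0, 0, 0, 0, 0, 0],
)

```text
clock: 29.38
position: [0.5818, -0.0651, 0.0177]
ee_rot: [-0.084, 3.138, -0.002]
force: [-3.2, 0.5, 8.5]
width: 0.388
gripper_force: 35.0
```

Contact. I open a little, then lift.

>>> carry_out(
  increments=[0, 0, 0, 0, 0, 0, 0, 0, 0, 0, 0, 0, 0, 0, 0, 0, 0, 0, 0, 0, 10, 0, 0, 0, 0, 0, 30, 0, 0, 0, 0, 0, 40, 0, 0, 0, 0, 0, 45, 0, 0, 0],
  grip=0.47,
)

```text
clock: 30.25
position: [0.5812, -0.0651, 0.1433]
ee_rot: [-0.084, 3.139, -0.002]
force: [-0.2, 0.0, 0.2]
width: 0.533
gripper_force: 0.0
```

```bash
python3 st.py; python3 - <<'E'
from h import *
for n,roi in(('side',(290,150,380,260)),('top',(320,200,440,300))):
    c=vision.calibration(n); d=vision.get_image(n); cv2.imwrite(f'pics/{n}7.png',d[:,:,::-1])
    for b in blobs(d,*COL['orange'],60,roi)[:2]: print(n,rect(c,b,.029),b.reshape(-1,2).min(0),b.reshape(-1,2).max(0))
c=vision.calibration('top'); t=cv2.imread('pics/top7.png')[:,:,::-1].copy()
for b in blobs(t,*COL['blue'],30,(455,240,520,335))[:3]: print('blue',rect(c,b,.02),b.reshape(-1,2).min(0),b.reshape(-1,2).max(0))
E
```

```text
q [-0.05  0.45  0.1   1.78 -0.05  0.91  1.7 ] p [581.2 -65.1 143.3] yaw_y 93.1 level w [0.001 0.002 0.   ] F [-0.2  0.   0.2] t 30.25
side [558.8 -56.9 112.3  54.9   4. ] [317 215] [359 230]
blue [ 482.7 -342.1  126.7   28.9   15.3] [477 269] [500 320]
```

```bash
python3 rows.py "[[560,-90,220,60],[477,-343,230,-74.7]]" 45 .165;  python3 rows.py "[[560,-90,220,60],[477,-343,230,-74.7],[477,-343,6,-74.7],[477,-343,180,-74.7],[548,-64,180,3],[548,-64,43,3]]" 35 .12;python3 rows.py "[[560,-90,220,60],[477,-343,230,105]]" 45 .165
```

```text
4 x [-6.3, -6.1, 18.1, 0.001, 0.003, -0.144]
15 x [-5.5, -16.9, 0.7, -0.0, -0.0, -0.157]
endq [-0.06  0.46  0.87  1.71 -0.38  1.15 -0.39] err [ 0. -0.  0. -0.  0. -0.] maxspeed [0.15 0.21 0.33 0.1  0.22 0.32 0.99]
5 x [-5.1, -4.9, 14.5, 0.001, 0.002, -0.115]
20 x [-4.2, -12.6, 0.5, -0.0, -0.0, -0.118]
7 x [0.0, 0.0, -32.0, 0.0, 0.0, 0.0]
5 x [0.0, 0.0, 34.8, 0.0, 0.0, 0.0]
12 x [5.9, 23.2, 0.0, 0.0, 0.0, 0.113]
4 x [0.0, 0.0, -34.2, 0.0, 0.0, 0.0]
endq [-0.25  0.56  0.38  1.97 -0.32  0.67  0.38] err [ 0. -0.  0. -0. -0.  0.] maxspeed [0.25 0.4  0.37 0.33 0.36 0.6  0.79]
4 x [-6.3, -6.1, 18.1, 0.001, 0.003, -0.144]
6 x [-13.8, -42.2, 1.7, 0.0, 0.0, 0.131]
endq [ 0.4   0.37  0.19  1.67 -0.08  1.1   2.44] err [ 0. -0.  0. -0.  0. -0.] maxspeed [0.7  0.21 0.32 0.26 0.12 0.32 1.65]
```

>>> carry_out(
  increments=[-6, -6, 18, 0, 0.002, -0.144, -6, -6, 18, 0, 0, -0.144, -6, -6, 18, 0, 0, -0.144, -6, -6, 18, 0, 0, -0.144, -5.5, -17, 0, 0, 0, -0.157, -5.5, -17, 0, 0, 0, -0.157, -5.5, -17, 0, 0, 0, -0.157, -5.5, -17, 0, 0, 0, -0.157, -5.5, -17, 0, 0, 0, -0.157, -5.5, -17, 0, 0, 0, -0.157, -5.5, -17, 0, 0, 0, -0.157, -5.5, -17, 0, 0, 0, -0.157, -5.5, -17, 0, 0, 0, -0.157, -5.5, -17, 0, 0, 0, -0.157, -5.5, -17, 0, 0, 0, -0.157, -5.5, -17, 0, 0, 0, -0.157, -5.5, -17, 0, 0, 0, -0.157, -5.5, -17, 0, 0, 0, -0.157, -5.5, -17, 0, 0, 0, -0.157, 0, 0, 0, 0, 0, 0],
  grip=0,
)

```text
clock: 32.85
position: [0.4742, -0.3451, 0.2138]
ee_rot: [-3.114, -0.412, 0.002]
force: [0.6, 0.5, 0.1]
width: 0.999
gripper_force: 0.0
```

```bash
python3 st.py; python3 - <<'E'
from h import *
c=vision.calibration('wrist'); im=vision.get_image('wrist'); t=vision.get_image('top')
ct=vision.calibration('top')
for b in blobs(im,*COL['blue'],300)[:3]: print('w',rect(c,b,.022),b.reshape(-1,2).min(0),b.reshape(-1,2).max(0))
for b in blobs(t,*COL['orange'],60,(320,200,440,300))[:2]: print('top',rect(ct,b,.029))
cv2.imwrite('pics/w8.png',np.hstack([cv2.resize(im,(427,320)),cv2.resize(t[195:315,310:450],(373,320),interpolation=cv2.INTER_CUBIC)])[:,:,::-1])
E
```

```text
q [-0.05  0.48  0.87  1.73 -0.4   1.12 -0.37] p [ 474.2 -345.1  213.8] yaw_y -74.9 level w [-0.    -0.001 -0.   ] F [0.6 0.5 0.1] t 32.85
w [ 482.  -342.9  126.7   25.3   15.6] [308 134] [337 279]
top [562.8 -65.7 109.9  37.1   2.7]
```

View pics/w8.png

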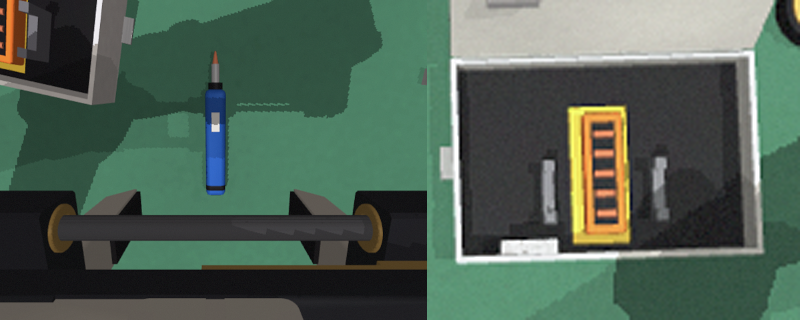

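The cassette is flat in the recess at (562.8,-65.7), yaw 2.7°. The iron's handle spans rows 83 to 195 in the wrist view, so its centre is about (480.5,-343.3), yaw 15.6°. I descend onto it.

>>> carry_out(
  increments=[2, 1, -45, 0, 0, 0.004, 2, 1, -45, 0, 0, 0.004, 2, 0, -45, 0, 0, 0, 0, 0, -35, 0, 0, 0, 0, 0, -20, 0, 0, 0, 0, 0, -14, 0, 0, 0, 0, 0, -3, 0, 0, 0, 0, 0, 0, 0, 0, 0],
)

```text
clock: 33.95
position: [0.4816, -0.3424, 0.0075]
ee_rot: [-3.112, -0.427, -0.001]
force: [-0.2, 0.0, -0.1]
width: 0.998
gripper_force: 0.0
```

```bash
python3 st.py
```

```text
q [ 0.09  0.73  0.65  1.9  -0.65  0.74 -0.17] p [ 481.6 -342.4    7.5] yaw_y -74.4 level w [-0.001  0.001  0.   ] F [-0.2  0.  -0.1] t 33.95
```

>>> carry_out(
  increments=[-1, 0, -2.5, 0, 0, 0, 0, 0, 0, 0, 0, 0, 0, 0, 0, 0, 0, 0, 0, 0, 0, 0, 0, 0, 0, 0, 0, 0, 0, 0, 0, 0, 0, 0, 0, 0, 0, 0, 0, 0, 0, 0, 0, 0, 0, 0, 0, 0],
  grip=1,
  newtons=35,
)

```text
clock: 34.95
position: [0.4801, -0.3422, 0.0043]
ee_rot: [-3.112, -0.426, 0.0]
force: [0.6, -0.7, 0.2]
width: 0.278
gripper_force: 35.0
```

```bash
python3 st.py; python3 - <<'E'
from h import *
print(W([[-30,0,40]]))
# cradles seen in the last clear top view (top5): grey on black
E
python3 rows.py "[[480,-343,150,-74.5],[532,-67,150,2.8]]" 40 .13
```

```text
q [ 0.1   0.73  0.65  1.9  -0.65  0.73 -0.17] p [ 480.1 -342.2    4.3] yaw_y -74.4 level w [-0.001 -0.    -0.   ] F [ 0.6 -0.7  0.2] t 34.95
[[ 0.54704536 -0.06464917  0.04      ]]
4 x [-0.0, -0.1, 36.3, -0.0, -0.0, -0.001]
11 x [4.7, 25.1, 0.0, 0.0, 0.0, 0.123]
endq [-0.32  0.39  0.46  1.91 -0.22  0.89  0.3 ] err [ 0.  0.  0. -0. -0. -0.] maxspeed [0.26 0.38 0.38 0.28 0.37 0.55 0.48]
```

>>> carry_out(
  increments=[0, 0, 15, 0, 0, 0, 0, 0, 40, 0, 0, 0, 0, 0, 45, 0, 0, 0, 0, 0, 45, 0, 0, 0, 6, 25, 0, 0, 0, 0.1224, 6, 25, 0, 0, 0, 0.1224, 6, 25, 0, 0, 0, 0.1224, 6, 25, 0, 0, 0, 0.1224, 6, 25, 0, 0, 0, 0.1224, 6, 25, 0, 0, 0, 0.1224, 6, 25, 0, 0, 0, 0.1224, 6, 25, 0, 0, 0, 0.1224, 6, 25, 0, 0, 0, 0.1224, 6, 25, 0, 0, 0, 0.1224, 6, 26, 0, 0, 0, 0.1224, 0, 0, 0, 0, 0, 0, 0, 0, 0, 0, 0, 0],
)

```text
clock: 37.08
position: [0.5458, -0.0669, 0.1498]
ee_rot: [-2.169, -2.272, 0.002]
force: [0.3, 0.2, -1.2]
width: 0.283
gripper_force: 35.0
```

```bash
python3 st.py; python3 - <<'E'
from h import *
d=vision.get_image('side'); cs=vision.calibration('side')
t=cv2.imread('pics/top5.png')[:,:,::-1].copy(); ct=vision.calibration('top')
for nm,im,c,roi in(('top',t,ct,(325,220,430,288)),):
    for b in blobs(im,(0,0,85),(180,50,165),12,roi)[:4]: print(nm,rect(c,b,.05),b.reshape(-1,2).min(0),b.reshape(-1,2).max(0))
cv2.imwrite('pics/s9.png',cv2.resize(d[120:270,270:420],(600,600),interpolation=cv2.INTER_CUBIC)[:,:,::-1])
E
```

```text
q [-0.31  0.41  0.46  1.88 -0.23  0.9   0.3 ] p [545.8 -66.9 149.8] yaw_y 2.6 level w [ 0.001 -0.001  0.   ] F [ 0.3  0.2 -1.2] t 37.075
top [ 578.9 -187.2  160.2    7.2   -0. ] [426 220] [429 287]
top [ 5.342e+02 -1.157e+02  2.610e+01  1.190e+01  3.000e-01] [395 266] [400 277]
top [544.5 -14.5  55.2  11.8   3.6] [353 255] [358 278]
```

View pics/s9.png

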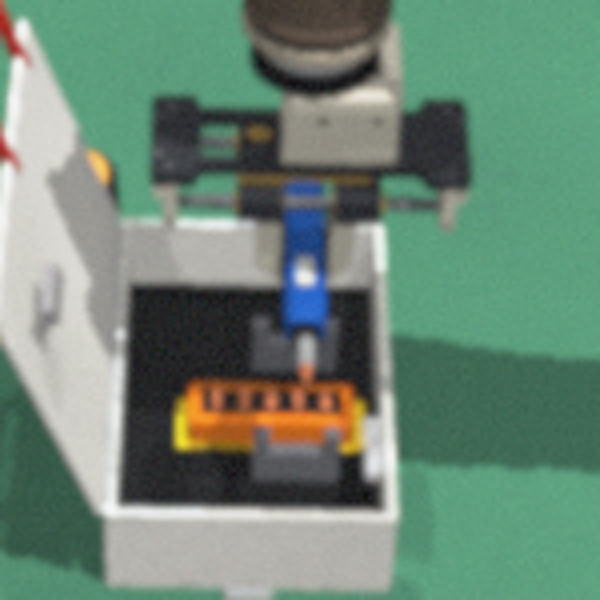

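The iron is level over the cradles, tip at +y. The +y cradle measures (544.5,-14.5), as predicted. I descend.

>>> carry_out(
  increments=[1, 0.5, -30, 0, 0, 0.002, 0, 0, -30, 0, 0, 0, 0, 0, -20, 0, 0, 0, 0, 0, -4, 0, 0, 0, 0, 0, 0, 0, 0, 0],
)

```text
clock: 37.75
position: [0.5472, -0.0663, 0.0657]
ee_rot: [-2.166, -2.275, 0.002]
force: [0.3, -0.1, -2.5]
width: 0.284
gripper_force: 35.0
```

```bash
python3 st.py
```

```text
q [-0.26  0.53  0.4   1.95 -0.3   0.72  0.36] p [547.2 -66.3  65.7] yaw_y 2.8 level w [ 0.001 -0.001  0.   ] F [ 0.3 -0.1 -2.5] t 37.75
```

>>> carry_out(
  increments=[0, 0, -8, 0, 0, 0, 0, 0, -6, 0, 0, 0, 0, 0, -4, 0, 0, 0, 0, 0, -2, 0, 0, 0, 0, 0, 0, 0, 0, 0],
)

```text
clock: 38.38
position: [0.5471, -0.0656, 0.0451]
ee_rot: [-2.165, -2.276, 0.002]
force: [-0.5, -0.4, -1.7]
width: 0.279
gripper_force: 35.0
```

>>> carry_out(
  increments=[0, 0, -1, 0, 0, 0, 0, 0, 0, 0, 0, 0],
)

```text
clock: 38.62
position: [0.5471, -0.0655, 0.0443]
ee_rot: [-2.165, -2.276, 0.002]
force: [0.3, -1.0, -2.2]
width: 0.283
gripper_force: 35.0
```

>>> carry_out(
  increments=[0, 0, -1, 0, 0, 0, 0, 0, 0, 0, 0, 0],
)

```text
clock: 38.88
position: [0.5472, -0.0655, 0.0442]
ee_rot: [-2.165, -2.276, 0.0]
force: [-3.5, 1.0, 11.1]
width: 0.28
gripper_force: 35.0
```

Seated at the expected height. I open partly because the front wall is near, then lift.

>>> carry_out(
  increments=[0, 0, 0, 0, 0, 0, 0, 0, 0, 0, 0, 0, 0, 0, 0, 0, 0, 0, 0, 0, 8, 0, 0, 0, 0, 0, 25, 0, 0, 0, 0, 0, 40, 0, 0, 0, -10, 0, 50, 0, 0, 0, -30, 0, 45, 0, 0, 0, -40, 20, 30, 0, 0, 0, -30, 40, 10, 0, 0, 0, -10, 40, 0, 0, 0, 0, 0, 40, 0, 0, 0, 0, 0, 30, 0, 0, 0, 0, 0, 0, 0, 0, 0, 0],
  grip=0.55,
)

```text
clock: 40.62
position: [0.4269, 0.1066, 0.2516]
ee_rot: [-2.16, -2.28, 0.001]
force: [0.5, -0.5, 0.5]
width: 0.451
gripper_force: 0.0
```

```bash
python3 st.py; python3 - <<'E'
from h import *
t=vision.get_image('top'); d=vision.get_image('side'); ct=vision.calibration('top')
for b in blobs(t,*COL['blue'],30,(320,200,440,300))[:2]: print('blue',rect(ct,b,.063))
cv2.imwrite('pics/f.png',np.hstack([cv2.resize(t[140:320,300:480],(400,400)),cv2.resize(d[120:300,230:410],(400,400))])[:,:,::-1])
E
```

```text
q [-0.69  0.1   0.36  1.98 -0.04  1.07 -0.26] p [426.9 106.6 251.6] yaw_y 3.1 level w [-0.    -0.001 -0.   ] F [ 0.5 -0.5  0.5] t 40.625
blue [546.8 -64.  125.6  26.  -87.4]
```

View pics/f.png

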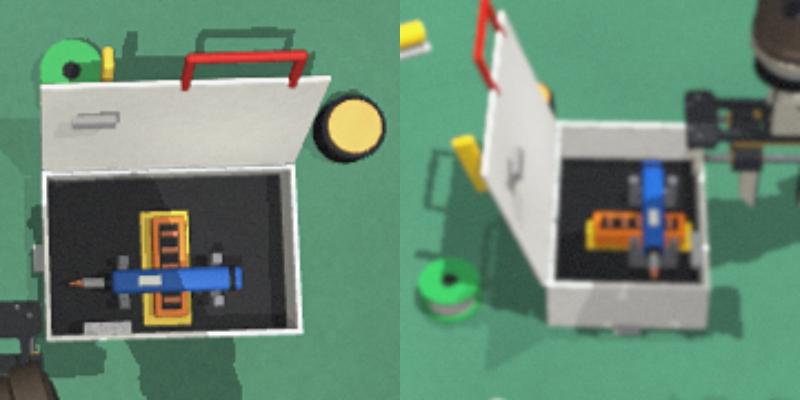

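The iron is across both cradles, the cassette is beneath it, and the panel is fully back. One last numeric check on the key angle, using the wing visible in the top and side views.

```bash
python3 - <<'E'
from h import *
C0[:]=[.5768,-.0648,0]; RC[:]=R.from_euler('z',.047).as_matrix()
th=1.9; e1=np.array([-np.cos(th),0,np.sin(th)]); n=np.array([np.sin(th),0,np.cos(th)])  # panel out from hinge, outward normal
for nm,roi in(('top',(330,150,365,190)),('side',(240,150,300,230))):
    c=vision.calibration(nm); im=vision.get_image(nm)
    b=blobs(im,*COL['yellow'],5,roi); r=b[0].reshape(-1,2); m=np.zeros((480,640),np.uint8); cv2.drawContours(m,[b[0]],-1,255,-1)
    print(nm,'cols/row',[(int(y),np.nonzero(m[y])[0][[0,-1]].tolist()) for y in range(r[:,1].min(),r[:,1].max()+1,2)])
    for k in (1.37,1.47,1.57):
        pts=[]
        for s in(38,-38):
            for w in(5.5,-5.5):
                for hh in (22,46):
                    a=np.pi/2-k  # angle of wing from panel-out axis
                    pts.append([90,0,70]+e1*(140+s*np.cos(a)-w*np.sin(a))+np.array([0,1,0])*(70+s*np.sin(a)*1+w*np.cos(a))+n*hh)
        p=proj(c,W(np.array(pts))).round(1); print(k,'outer',p[:4].tolist(),'inner',p[4:].tolist())
E
```

```text
top cols/row [(161, [347, 349]), (163, [346, 350]), (165, [346, 350]), (167, [346, 350]), (169, [346, 351]), (171, [346, 350]), (173, [345, 350]), (175, [346, 350])]
1.37 outer [[343.0, 170.3], [342.4, 160.4], [348.2, 169.6], [347.6, 159.7]] inner [[348.6, 187.1], [348.1, 177.6], [353.6, 186.5], [353.0, 177.0]]
1.47 outer [[344.8, 170.0], [344.2, 160.0], [350.1, 169.6], [349.5, 159.6]] inner [[346.9, 187.2], [346.3, 177.7], [351.9, 186.8], [351.3, 177.3]]
1.57 outer [[346.6, 169.8], [346.0, 159.8], [351.9, 169.6], [351.3, 159.6]] inner [[345.2, 187.2], [344.6, 177.6], [350.1, 187.0], [349.6, 177.5]]
side cols/row [(181, [258, 261]), (183, [254, 263]), (185, [254, 264]), (187, [255, 265]), (189, [256, 265]), (191, [257, 265]), (193, [258, 265]), (195, [259, 265]), (197, [260, 265]), (199, [261, 265]), (201, [263, 266]), (203, [264, 267]), (205, [265, 268])]
1.37 outer [[261.2, 184.8], [251.7, 187.1], [261.2, 181.0], [251.7, 183.3]] inner [[273.5, 202.0], [264.3, 204.2], [273.4, 198.3], [264.3, 200.4]]
1.47 outer [[261.1, 183.4], [251.6, 185.7], [261.3, 179.8], [251.9, 182.1]] inner [[273.4, 203.2], [264.2, 205.3], [273.5, 199.7], [264.4, 201.8]]
1.57 outer [[261.1, 182.0], [251.7, 184.3], [261.5, 178.8], [252.1, 181.1]] inner [[273.2, 204.2], [264.0, 206.3], [273.5, 201.0], [264.4, 203.1]]
```

```bash
python3 -c "
from cell import arm; print(arm.sign_off())"
```

```text
the job is handed in; nothing more can be done
None
```

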